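# Tap an egg round its middle and hold it ready over the ramekin

### The arm

A 6-joint arm with a two-finger parallel gripper is mounted at the origin on a cart in front of the work surface, level with it; the furniture and walls round the work are solid. World frame = base frame: x ahead of the robot, y to its left, z up, the work surface at z = 0. Lengths are in m, angles in rad, forces in N, time in s.
With the tool pointing down it reaches from about 0.325 to 0.9 m from the base axis. Payload 6.1 kg.
Tool frame: the origin (TCP) lies on the centre line of the jaws, within the pads' length; the fingertips stand 14 mm ahead of it and the grasp point (between the pads) lies 5 mm behind it; z points along the fingers, y is the line along which they close (so a half turn about z gives the same grasp; the last joint's range is limited). The gripper opens to 87 mm and grips with 3 to 60 N. Pads are 19 mm wide; open, the fingers measure 117 mm over their backs; the gripper's body (75 mm by 190 mm) begins 51 mm behind the grasp point.
Start: joints at [1.14, 0.22, 1.526, -0, 1.395, -0.126], TCP at [0.188, 0.596, 0.237] pointing down, gripper open.
Joint ranges: [-2.98, 2.98], [-0.91, 2.08], [0.09, 2.57], [-1.24, 4.39], [0.2, 2.65], [-2.68, 2.68]. Speed limits (rad/s): [2.57, 2.57, 3.01, 3.14, 3.14, 3.14].

### API

Orientations are given as a rotation vector (axis times angle).
In Python, from plant import manip gives the robot as it stands. The module is installed in compiled form; this text tells all that it offers.
- The arm moves only by the tool carry_out, never from a script. Its arguments are lists of equal length, an entry for each row: "xyz": the shift along the world's x, y, z in cm, a list of three; "yaw": the turn about the world's z in degrees; "fingers": the finger opening in cm, from 0 to 8.7. A call has 1 to 12 rows; each row shifts and turns the commanded pose from where the row before left it; what a row does not reach is not made up. A row lasts 1/12 s, in which the tool goes at most 41.7 mm and 7.16 degrees, less where a joint would pass 70% of its speed; a pose out of reach is approached as far as the arm can. A call with a gripper value outside its range is refused whole. The fingers move at their own pace and stop on an object; the grip force is fixed at half the most. Time passes only in rows, so rows that do not move let the fingers close. It gives the time, the measured TCP pose, the force, the opening and the grip force at its end, in the units of the state.
- manip.state(): the state, without advancing time (a new reading comes with each control period).
- manip.read_camera(name): name is "side" or "top" or "wrist"; returns (picture, depth): 420x560x3 uint8, red, green, blue; 420x560 float32, m along the optical axis (not along the pixel's ray), 0 where there is no reading.
- manip.camera_model(name): a dict with "intrinsics" (3x3 intrinsics, pixels), "position" and "orientation" of the camera in the world. Camera axes: x right, y up, looking along -z (the intrinsics and any distortion apply to the point x, -y, -z); pixel columns grow to the right and rows downward; lengths in m; the calibration is good to about 2 mm. A picture is of the moment at which its call begins: read the wrist's pose just before it. camera_model takes no time and is no camera call; for the wrist camera it gives the pose at the moment of the call.
- manip.job_done(): hands the job in; it is judged then, once.
The state is a dict: "t": time; "joint_positions": joint angles; "dq": joint speeds; "joint_torque": joint torques, N m; "tcp_pos": TCP position; "tcp_rot": TCP orientation; "wrist_force": force on the tool from outside, world axes, zero at the start; "moment": the same for the moment, N m; "opening": finger opening in m; "grasp_force": force on a finger pad.
Only numpy, scipy, OpenCV 4.12 (cv2) and the standard library are available. Lean on these libraries where they do the work, as an engineer would, in place of code of your own. Each camera call takes 0.05 s, during which the arm holds its last target. There are 200 camera calls.

### The job

Take the brown egg with the red stamp out of the rack and tap its stamped side gently on the outside of the steel bowl's rim, at the egg's middle and on the side of the bowl nearest you; then turn the egg half round and tap the opposite side there too. Carry it over to the white ramekin and finish holding it still above the dish's middle, upright, point down, about a finger's width over the rim, so that I can open it low. Do not let go of it or touch the ramekin, and leave the other egg, the salt and the pepper where they are.

Things in the scene. Friction and masses are not known exactly. Their poses are not given: they have to be found in the camera images.
- stamped_egg: brown hen's egg, rigid, 60 g, 44 mm across, 57 mm long, loose, standing point down in the rack, its middle 16.5 mm above the rack's top. Origin at its middle (widest girth), z up to the blunt end, 28.5 mm to either end; x out through the red ink stamp (16 mm ring of dots, roughly facing the robot at the start). Tap its +x and -x faces; the +y and -y sides are for the fingers.
- stamped_egg_point (a point): the pointed, lower end of the stamped egg, 28.5 mm below its middle
- egg_rack: dark wooden egg rack, 160 x 110 x 18 mm, fixed, 2 x 3 holes 50 mm apart; origin at the centre of its underside, x along its length. The stamped egg stands in the hole at x = -50, y = -25 mm, a white egg at x = +50, y = +25 mm; the other holes are empty.
- white_egg: white egg, 44 x 57 mm, stands in the rack; leave alone. Origin at its middle.
- steel_bowl: steel mixing bowl, 149 mm across the rim (its widest part), 72 mm high, empty, standing firm on a rubber foot (it does not shift). Origin at the centre of its underside, axes parallel to the robot's: -x is the side nearest the robot.
- bowl_rim (a point): centre of the steel bowl's mouth, at rim height (72 mm); the rim's outside is 74.5 mm from it
- ramekin: white fluted ramekin, 91 mm across, 48 mm high, walls 4.5 mm, empty, loose, 220 g. Origin at the centre of its underside.
- ramekin_rim (a point): centre of the ramekin's mouth, at rim height (48 mm above the worktop)
- salt_shaker: glass salt shaker, 44 mm across, 90 mm high, loose, stands in front of the ramekin; leave alone. Origin at the centre of its underside.
- pepper_mill: wooden pepper mill, 58 mm across, 130 mm high, loose, stands behind the ramekin; leave alone. Origin at the centre of its underside.

How it is judged:
By the outcome, as a careful person would: the job done as asked, in the order asked, and still so for the second after the job is handed in, while the arm keeps its last pose, push and grip.
It also fails if it takes over 58 s, if anything falls off the work surface, if the arm or the gripper's body presses on something with over 40 N, if the wrist force passes 120 N, or if a joint passes its speed limit or range.

## Working session

There is one attempt and no reset: what is moved stays moved. The work goes in short steps, Python scripts to look and compute and a tool call to move; the robot and the scene stay as the last step left them, time stands still between calls to the robot, and variables do not carry over. Pictures are saved under pics/ and viewed, at most 10 in all, crops included, and the job is handed in when it is done.

Besides the shell and the picture viewer there is one more tool, called after "Request:" by a JSON object that holds its "name" and its "arguments". carry_out: Moves the arm, as the interface text tells. Its arguments: {"type":"object","properties":{"xyz":{"type":"array","items":{"type":"array","items":{"type":"number"}}},"yaw":{"type":"array","items":{"type":"number"}},"fingers":{"type":"array","items":{"type":"number"}}},"required":["xyz","yaw","fingers"]}

```bash
mkdir -p pics
cat > h.py <<'E'
import numpy as np,cv2
from scipy.spatial.transform import Rotation as R
from plant import manip
def cam(n):
    m=manip.camera_model(n); p,d=manip.read_camera(n); return m,p,d
def rot(m):
    o=np.array(m["orientation"],float); return o if o.shape==(3,3) else R.from_rotvec(o).as_matrix()
def ray(m,u,v):
    K=np.array(m["intrinsics"]); c=np.array([(u-K[0,2])/K[0,0],-(v-K[1,2])/K[1,1],-1.])
    return np.array(m["position"]),rot(m)@c
def plane(m,u,v,z):
    o,d=ray(m,u,v); return o+d*(z-o[2])/d[2]
def cloud(m,d):
    K=np.array(m["intrinsics"]); v,u=np.mgrid[:d.shape[0],:d.shape[1]]
    c=np.stack([(u-K[0,2])/K[0,0]*d,-(v-K[1,2])/K[1,1]*d,-d],-1)
    return c@rot(m).T+np.array(m["position"])
E
python3 - <<'E'
from h import *
for n in("top","side"):
    m,p,d=cam(n); print(n,m); cv2.imwrite(f"pics/{n}0.png",p[...,::-1]); np.savez(f"{n}0.npz",p=p,d=d)
print(manip.state())
E
```

```text
top {'intrinsics': array([[457.23838023,   0.        , 282.10946961],
       [  0.        , 457.23838023, 204.93036991],
       [  0.        ,   0.        ,   1.        ]]), 'position': array([0.43479895, 0.01559853, 1.07563587]), 'orientation': array([ 0.1359734 , -0.09413197, -1.58873584])}
side {'intrinsics': array([[404.43665094,   0.        , 275.89719473],
       [  0.        , 404.43665094, 213.47467881],
       [  0.        ,   0.        ,   1.        ]]), 'position': array([ 0.10068901, -0.39499241,  0.79776445]), 'orientation': array([ 0.66338498, -0.29141929, -0.79746376])}
{'t': 0.1, 'joint_positions': array([ 1.13991367e+00,  2.21166069e-01,  1.52749109e+00, -1.64351016e-05,
        1.39467809e+00, -1.26094305e-01]), 'dq': array([-0.00040869, -0.00071783, -0.00246667, -0.00010891, -0.00036816,
       -0.00110838]), 'joint_torque': array([ 1.22256028e-03, -4.95947921e+01, -3.88522518e+01,  7.00192759e-02,
        5.16331871e-02, -7.33153570e-05]), 'tcp_pos': array([0.18734071, 0.59571006, 0.23553794]), 'tcp_rot': array([-4.76834436e-01, -3.10472453e+00,  2.63839078e-03]), 'wrist_force': array([-0.3772103 , -0.49577195, -0.13994353]), 'moment': array([-0.03491785,  0.01660738,  0.01166588]), 'grasp_force': 0.0, 'opening': 0.08711280143885138}
```

View pics/top0.png

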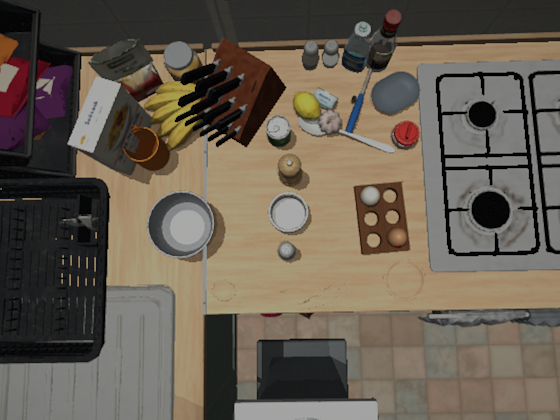

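View pics/side0.png

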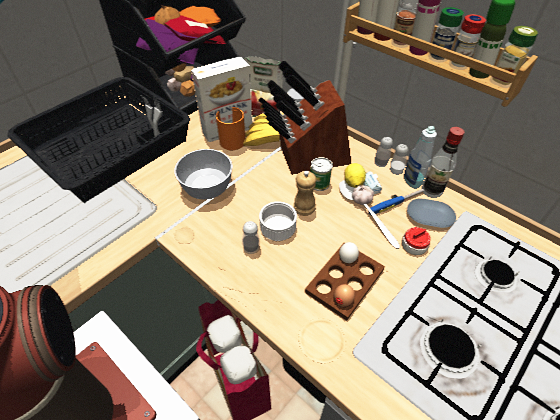

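The top view shows the brown egg at (398,238), white egg (370,196), bowl (181,225), ramekin (289,213), salt (287,250) and pepper (290,168). The side view agrees, with the brown egg at (345,295). Next I measure them.

Run:
```python
from h import *
for n in("top","side"):
    m=manip.camera_model(n); f=np.load(n+"0.npz"); p,d=f["p"],f["d"]; C=cloud(m,d)
    hsv=cv2.cvtColor(p,cv2.COLOR_RGB2HSV)
    print(n,"table",np.median(C[...,2][(d>0)&(C[...,0]>.3)&(C[...,0]<.6)&(abs(C[...,1])<.3)]))
    x,y,z=C[...,0],C[...,1],C[...,2]
    def circ(mask,name):
        P=C[mask]; 
        if len(P)<10: print(name,len(P));return
        c,r=cv2.minEnclosingCircle(P[:,:2].astype(np.float32)); A=np.c_[2*P[:,:2],np.ones(len(P))]
        s=np.linalg.lstsq(A,(P[:,:2]**2).sum(1),rcond=None)[0]
        print(name,len(P),"enc",np.round(c,4),round(r,4),"fit",np.round(s[:2],4),round(np.sqrt(s[2]+s[:2]@s[:2]),4),"zmax",round(P[:,2].max(),4))
    def near(px,r):
        q=C[px[1],px[0]]; return (d>0)&(np.hypot(x-q[0],y-q[1])<r)
    px=dict(top=dict(bowl=(181,225),ram=(289,213),salt=(287,250),pep=(290,166),egg=(398,238),wh=(370,196)),
            side=dict(bowl=(204,185),ram=(278,225),salt=(250,235),pep=(305,190),egg=(345,295),wh=(349,253)))[n]
    circ(near(px["bowl"],.1)&(z>.064)&(z<.08),"bowl")
    circ(near(px["ram"],.06)&(z>.042)&(z<.053),"ram")
    circ(near(px["salt"],.035)&(z>.03),"salt")
    circ(near(px["pep"],.04)&(z>.03),"pep")
    # sphere-like fit for eggs: ellipsoid of revolution top
    from scipy.optimize import least_squares
    for e in("egg","wh"):
        P=C[near(px[e],.035)&(z>.033)]
        s=least_squares(lambda c:np.sqrt(((P[:,0]-c[0])/.022)**2+((P[:,1]-c[1])/.022)**2+((P[:,2]-c[2])/.0285)**2)-1,[*P[:,:2].mean(0),.035],loss="soft_l1",f_scale=.05)
        print(e,len(P),np.round(s.x,4),s.cost)
    # rack: dark brown mask
    E=near(px["egg"],.2)&(z>.01)&(z<.026)&(p.max(-1)<130)
    E=cv2.morphologyEx(E.astype(np.uint8),cv2.MORPH_OPEN,np.ones((3,3)))
    k,l,st,_=cv2.connectedComponentsWithStats(E); b=1+st[1:,4].argmax()
    P=C[l==b][:,:2].astype(np.float32); print("rack",cv2.minAreaRect(P*1000))
    red=(hsv[...,1]>170)&((hsv[...,0]<6)|(hsv[...,0]>174))&near(px["egg"],.035)&(z>.03)
    print("red",red.sum(),C[red].mean(0) if red.any() else 0)
    u,v=px["egg"]; cv2.imwrite(f"pics/{n}_egg.png",cv2.resize(p[v-45:v+45,u-60:u+60,::-1],(720,540),interpolation=cv2.INTER_CUBIC))
```

```text
top table 0.000803303893021523
bowl 508 enc [0.5473 0.2679] 0.076 fit [0.5465 0.267 ] 0.0725 zmax 0.0777
ram 287 enc [0.572  0.0278] 0.0455 fit [0.5717 0.0279] 0.0425 zmax 0.0528
salt 288 enc [0.4823 0.033 ] 0.0213 fit [0.4817 0.0327] 0.0146 zmax 0.0928
pep 568 enc [0.6672 0.0217] 0.0267 fit [0.6645 0.0219] 0.0187 zmax 0.1316
egg 306 [ 0.5101 -0.2173  0.0343] 0.23304954612479759
wh 291 [ 0.6067 -0.1605  0.034 ] 0.24946367031145525
rack ((557.6532592773438, -188.51077270507812), (159.02903747558594, 109.8887939453125), 3.8989737033843994)
red 5 [ 0.48832596 -0.21672822  0.03972032]
side table -0.0021244856500782783
bowl 362 enc [0.5456 0.2696] 0.0772 fit [0.5446 0.2689] 0.0726 zmax 0.0743
ram 223 enc [0.5703 0.0298] 0.0469 fit [0.5698 0.0294] 0.0428 zmax 0.0503
salt 376 enc [0.4797 0.0342] 0.0213 fit [0.4776 0.0318] 0.0135 zmax 0.0897
pep 643 enc [0.6471 0.0146] 0.0383 fit [0.6551 0.0192] 0.0169 zmax 0.1291
egg 334 [ 0.5093 -0.215   0.0323] 0.19827510698694287
wh 276 [ 0.6055 -0.1581  0.0325] 0.20567146187671484
rack ((497.6083068847656, -355.91400146484375), (128.6316680908203, 61.98540115356445), 40.82735061645508)
red 28 [ 0.48866909 -0.2173924   0.03969543]
```

View pics/side_egg.png

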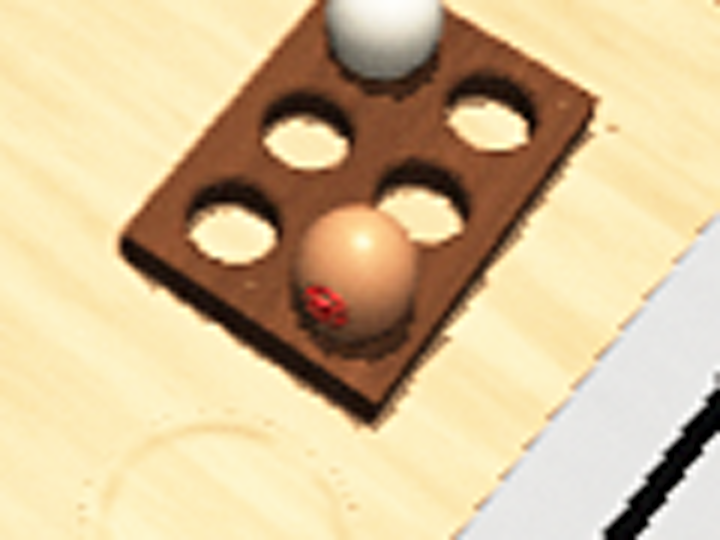

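The crop shows the stamp at (325,303), facing the robot slightly to one side. The fits from the two views agree: egg (0.510,-0.216), bowl (0.546,0.268), ramekin (0.571,0.029). I'm moving near the rack for a closer look.

Request:
{"name": "carry_out", "arguments": {"xyz": [[1,-3.4,0],[1,-3.4,0],[1,-3.4,0],[1,-3.4,0],[1,-3.4,0],[1,-3.4,0],[1,-3.4,0],[1,-3.4,0],[1,-3.4,0],[1,-3.4,0],[1,-3.4,0],[1,-3.4,0]], "yaw": [1,1,1,1,1,1,1,1,1,1,1,1], "fingers": [8.7,8.7,8.7,8.7,8.7,8.7,8.7,8.7,8.7,8.7,8.7,8.7]}}

```text
t: 1.1
tcp_pos: [0.3073, 0.1866, 0.2363]
tcp_rot: [0.147, 3.138, 0.0]
wrist_force: [1.3, -0.1, 0.1]
opening: 0.0867
grasp_force: 0.0
```

Request:
{"name": "carry_out", "arguments": {"xyz": [[1,-3.4,0],[1,-3.4,0],[1,-3.4,0],[1,-3.4,0],[1,-3.4,0],[1,-3.4,0],[1,-3.4,0],[1,-3.4,0],[1,-3.4,0],[1,-3.4,0],[1,-3.4,0],[1,-3.4,0]], "yaw": [1,1,1,1,1,1,1,1,1,1,0,0], "fingers": [8.7,8.7,8.7,8.7,8.7,8.7,8.7,8.7,8.7,8.7,8.7,8.7]}}

```text
t: 2.1
tcp_pos: [0.4275, -0.2216, 0.2361]
tcp_rot: [0.124, -3.139, -0.001]
wrist_force: [0.4, 0.2, -0.1]
opening: 0.087
grasp_force: 0.0
```

```bash
cat >> h.py <<'E'
def st():
    s=manip.state(); Q=R.from_rotvec(s["tcp_rot"]).as_matrix()
    print("t",round(s["t"],2),"tcp",np.round(s["tcp_pos"],4),"yaw_y",round(np.degrees(np.arctan2(Q[1,1],Q[0,1])),2),"z",np.round(Q[:,2],3),"F",np.round(s["wrist_force"],2),"op",round(s["opening"],4),"g",round(s["grasp_force"],2),"q",np.round(s["joint_positions"],2)); return s
E
python3 - <<'E'
from h import *
st(); m,p,d=cam("wrist"); print(m); st()
np.savez("w1.npz",p=p,d=d,**m); cv2.imwrite("pics/w1.png",p[...,::-1])
E
```

```text
t 2.1 tcp [ 0.4275 -0.2216  0.2361] yaw_y 94.51 z [-0.  0. -1.] F [ 0.39  0.22 -0.07] op 0.087 g 0.0 q [-0.64 -0.13  1.89  0.    1.38 -2.29]
{'intrinsics': array([[371.46531237,   0.        , 281.89989387],
       [  0.        , 371.46531237, 205.20699537],
       [  0.        ,   0.        ,   1.        ]]), 'position': array([ 0.35169288, -0.22800042,  0.38366743]), 'orientation': array([-0.21062751, -0.22914151,  1.63813442])}
t 2.15 tcp [ 0.4286 -0.2269  0.2359] yaw_y 94.38 z [ 0.    -0.004 -1.   ] F [-3.55 -3.82  0.51] op 0.0873 g 0.0 q [-0.65 -0.12  1.88 -0.    1.38 -2.29]
```

View pics/w1.png

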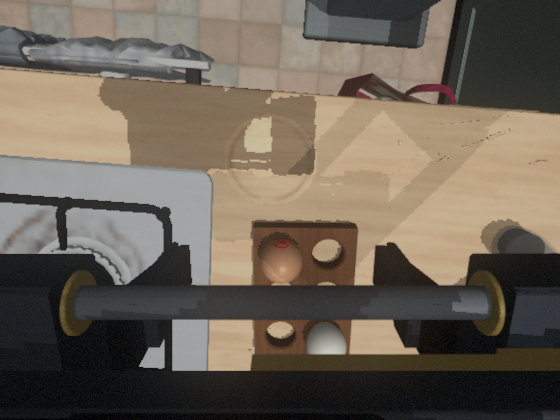

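The wrist view shows the egg at (281,260) with the stamp at (283,243), on the robot's side. The arm was still settling, so I measure again.

Run:
```python
from h import *
for k in range(3):
    m,p,d=cam("wrist"); C=cloud(m,d); h=cv2.cvtColor(p,cv2.COLOR_RGB2HSV)
st()
x,y,z=np.moveaxis(C,-1,0); roi=np.zeros(d.shape,bool); roi[190:335,240:365]=1
print("racktop",np.median(z[roi&(z>.005)&(z<.028)&(p.max(-1)<130)&(p.max(-1)>40)]))
a=(d>0)&roi&(np.hypot(x-.51,y+.216)<.03)&(z>.03)
P=C[a]
from scipy.optimize import least_squares
s=least_squares(lambda c:np.sqrt(((P[:,0]-c[0])/.022)**2+((P[:,1]-c[1])/.022)**2+((P[:,2]-c[2])/.0285)**2)-1,[.51,-.216,.035],loss="soft_l1",f_scale=.05); e=s.x
print("egg",len(P),np.round(e,4),s.cost)
r=roi&(h[...,1]>150)&((h[...,0]<5)|(h[...,0]>174))&(p[...,0]>110)&(np.hypot(x-.51,y+.216)<.035)
print("red",r.sum(),np.argwhere(r).mean(0)); q=C[r].mean(0); print(q,np.degrees(np.arctan2(*(q-e)[1::-1])))
vv,uu=np.nonzero(r)
ang=[]
for u,v in zip(uu,vv):
    w=C[v,u]-e; ang.append(np.degrees(np.arctan2(w[1],w[0]))%360)
print(np.round(sorted(ang),0))
v,u=np.argwhere(r).mean(0).astype(int); cv2.imwrite("pics/w2.png",cv2.resize(p[215:290,230:330,::-1],(800,600),interpolation=cv2.INTER_CUBIC))
f=np.load("side0.npz"); m=manip.camera_model("side"); C=cloud(m,f["d"]); h=cv2.cvtColor(f["p"],cv2.COLOR_RGB2HSV)
r=(h[...,1]>170)&((h[...,0]<6)|(h[...,0]>174))&(np.hypot(C[...,0]-.51,C[...,1]+.216)<.035)&(C[...,2]>.02)
w=C[r]-np.array([.5093,-.215,.0323]); print("side angles",np.round(sorted(np.degrees(np.arctan2(w[:,1],w[:,0]))%360)), C[r][:,2].min(),C[r][:,2].max())
```

```text
t 2.3 tcp [ 0.427  -0.2201  0.2357] yaw_y 94.43 z [-0.002  0.002 -1.   ] F [-0.74 -0.59  0.52] op 0.0869 g 0.0 q [-0.64 -0.13  1.89  0.    1.38 -2.29]
racktop 0.017246783144105216
egg 1490 [ 0.5098 -0.2167  0.0331] 0.30565537579436697
red 41 [245.46341463 282.34146341]
[ 0.48916989 -0.21634619  0.04183043] 178.97824180208013
[161. 161. 164. 164. 164. 164. 165. 166. 167. 167. 168. 169. 171. 172.
 172. 174. 175. 177. 177. 180. 180. 180. 183. 183. 183. 185. 185. 185.
 188. 188. 188. 190. 191. 191. 191. 191. 194. 194. 196. 199. 199.]
side angles [164. 169. 169. 170. 174. 176. 176. 178. 178. 181. 182. 184. 184. 185.
 187. 188. 189. 191. 191. 193. 195. 195. 197. 199. 200. 201. 204. 205.
 207.] 0.029468423800850352 0.04944876658301833
```

View pics/w2.png

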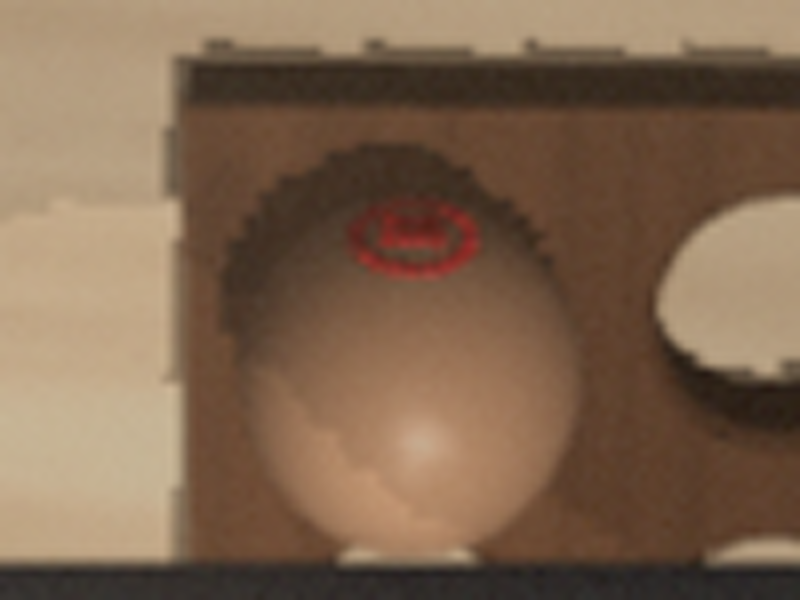

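The ring is fully visible and centred on the egg, so the stamp points to about 182°. Now the approach, with narrowed fingers.

Request:
{"name": "carry_out", "arguments": {"xyz": [[2,0.1,-1],[2,0.1,-2],[2,0.1,-2],[1.3,0.1,-2],[1,0,-2],[0,0,-2],[0,0,-1],[0,0,0],[0,0,0]], "yaw": [-1,-1,-0.4,0,0,0,0,0,0], "fingers": [6.6,6.6,6.6,6.6,6.6,6.6,6.6,6.6,6.6]}}

```text
t: 3.05
tcp_pos: [0.5101, -0.2148, 0.1166]
tcp_rot: [0.06, -3.14, -0.001]
wrist_force: [0.6, 0.2, 0.4]
opening: 0.0664
grasp_force: 0.0
```

Run:
```python
from h import *
st()
m,p,d=cam("wrist"); C=cloud(m,d)
st(); cv2.imwrite("pics/w3.png",p[...,::-1])
x,y,z=np.moveaxis(C,-1,0)
s=(d>0)&(y<-.262)&(y>-.32)&(x>.45)&(x<.57); print("stove z",np.percentile(z[s],[5,50,95,99]) if s.any() else None)
f=np.load("top0.npz");C=cloud(manip.camera_model("top"),f["d"]);x,y,z=np.moveaxis(C,-1,0)
for a in(-.255,-.265,-.275,-.285): 
  s=(y<a)&(y>a-.01)&(x>.46)&(x<.56); print(a,np.percentile(z[s],[50,98]))
```

```text
t 3.05 tcp [ 0.5101 -0.2148  0.1166] yaw_y 92.19 z [-0.001  0.001 -1.   ] F [0.57 0.2  0.39] op 0.0664 g 0.0 q [-0.54  0.17  1.82  0.    1.15 -2.15]
t 3.1 tcp [ 0.5108 -0.2155  0.1176] yaw_y 92.17 z [ 0.001 -0.001 -1.   ] F [ 0.06 -0.17  0.2 ] op 0.0659 g 0.0 q [-0.54  0.17  1.82  0.    1.15 -2.15]
stove z [-0.00134453  0.00649234  0.20374976  0.21159613]
-0.255 [0.00033021 0.00391647]
-0.265 [0.00027307 0.00472887]
-0.275 [0.00023232 0.00463997]
-0.285 [0.00039372 0.00707422]
```

View pics/w3.png

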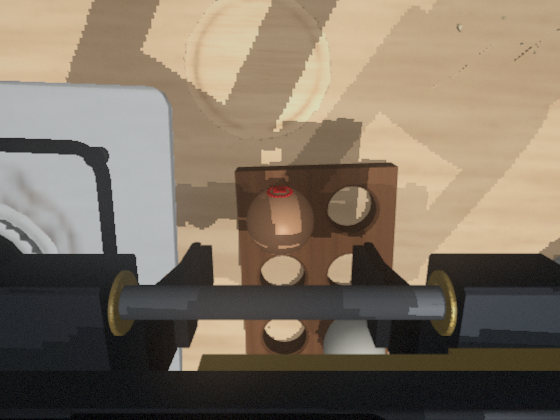

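The egg at (281,218) lies midway between the fingers, with the stamp at (279,190), and the stove surround is low. Descending to grasp.

Request:
{"name": "carry_out", "arguments": {"xyz": [[0,-0.1,-1.5],[0,0,-2],[0,0,-2],[0,0,-1.5],[0,0,-1],[0,0,-0.1],[0,0,0],[0,0,0]], "yaw": [0,0,0,0,0,0,0,0], "fingers": [6.6,6.6,6.6,6.6,6.6,6.6,6.6,6.6]}}

```text
t: 3.77
tcp_pos: [0.5116, -0.2174, 0.0371]
tcp_rot: [-0.058, 3.139, -0.002]
wrist_force: [-0.2, -0.5, -0.2]
opening: 0.0663
grasp_force: 0.0
```

Request:
{"name": "carry_out", "arguments": {"xyz": [[0,0,0],[0,0,0],[0,0,0],[0,0,0],[0,0,0],[0,0,0],[0,0,0],[0,0,0],[0,0,0],[0,0,0]], "yaw": [0,0,0,0,0,0,0,0,0,0], "fingers": [6,5.6,5.2,4.8,4.4,4.0,3.8,3.8,3.8,3.8]}}

```text
t: 4.6
tcp_pos: [0.5106, -0.2165, 0.0355]
tcp_rot: [0.059, -3.141, -0.001]
wrist_force: [0.3, 3.4, 2.5]
opening: 0.042
grasp_force: 30.0
```

Request:
{"name": "carry_out", "arguments": {"xyz": [[0,0,0.3],[0,0,0.6],[0,0,1],[0,0,1.5],[0,0,2],[0,0,2],[0,0,2],[0,0,2],[0,0,1.5],[0,0,0.6],[0,0,0],[0,0,0]], "yaw": [0,0,0,0,0,0,0,0,0,0,0,0], "fingers": [3.8,3.8,3.8,3.8,3.8,3.8,3.8,3.8,3.8,3.8,3.8,3.8]}}

```text
t: 5.6
tcp_pos: [0.5105, -0.2169, 0.1707]
tcp_rot: [-0.058, 3.141, -0.001]
wrist_force: [-0.7, 0.5, 0.1]
opening: 0.0418
grasp_force: 30.0
```

Run:
```python
from h import *
st()
m,p,d=cam("wrist"); np.savez("w4.npz",p=p,d=d)
m,q,d2=cam("side"); np.savez("s4.npz",p=q,d=d2)
K=np.array(m["intrinsics"]);s=st(); c=rot(m).T@(s["tcp_pos"]-m["position"]); u,v=int(K[0,2]-K[0,0]*c[0]/c[2]),int(K[1,2]+K[1,1]*c[1]/c[2]); print(u,v)
A=cv2.resize(p[130:340,200:360,::-1],(400,525),interpolation=cv2.INTER_CUBIC)
B=cv2.resize(q[v-60:v+45,u-40:u+40,::-1],(400,525),interpolation=cv2.INTER_CUBIC)
cv2.imwrite("pics/g4.png",np.hstack([A,B]))
```

```text
t 5.6 tcp [ 0.5105 -0.2169  0.1707] yaw_y 92.13 z [ 0. -0. -1.] F [-0.68  0.46  0.13] op 0.0418 g 30.0 q [-0.54  0.11  1.78 -0.    1.25 -2.15]
t 5.7 tcp [ 0.5098 -0.2165  0.1693] yaw_y 92.13 z [-0.002  0.001 -1.   ] F [ 0.19  0.09 -0.19] op 0.0414 g 30.0 q [-0.54  0.11  1.78 -0.    1.25 -2.15]
353 259
```

View pics/g4.png

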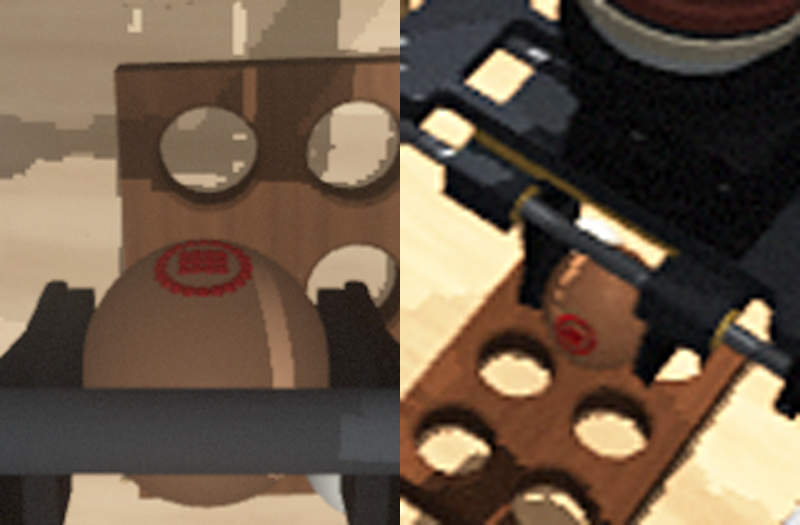

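The egg is held with the stamp ring centred between the fingers (wrist crop, 203,267). I check its height in the grip and its pitch.

```bash
cat > eggfit.py <<'E'
from h import *
from scipy.optimize import least_squares
def fit(n="wrist",box=None,save=None):
    s=manip.state(); m=manip.camera_model(n); p,d=manip.read_camera(n); T=R.from_rotvec(s["tcp_rot"]).as_matrix()
    C=(cloud(m,d)-s["tcp_pos"])@T   # tool frame
    h=cv2.cvtColor(p,cv2.COLOR_RGB2HSV).astype(int)
    near=(d>0)&(np.hypot(C[...,0],C[...,2])<.04)&(abs(C[...,1])<.0205)
    br=near&(h[...,1]>60)&(p[...,0].astype(int)-p[...,2]>18)
    red=near&(h[...,1]>150)&((h[...,0]<5)|(h[...,0]>172))&(p[...,0]>70)
    P=C[br]
    def f(c):
        D=P-c[:3]; ax=np.array([np.sin(c[3]),0,np.cos(c[3])]); a=D@ax
        return np.sqrt((a/.0285)**2+((D**2).sum(1)-a**2)/.022**2)-1
    r=least_squares(f,[0,0,.001,0],loss="soft_l1",f_scale=.05)
    print(n,"egg in tool mm",np.round(r.x[:3]*1e3,1),"pitch deg",round(np.degrees(r.x[3]),1),len(P),round(np.sqrt(2*r.cost/len(P)),3))
    Q=C[red]
    if len(Q): print(" red",len(Q),"mean",np.round(Q.mean(0)*1e3,1),"min",np.round(Q.min(0)*1e3,1),"max",np.round(Q.max(0)*1e3,1))
    return r.x
E
python3 - <<'E'
from eggfit import *
st(); fit("wrist"); fit("side"); fit("top")
E
```

```text
t 5.7 tcp [ 0.5098 -0.2165  0.1693] yaw_y 92.13 z [-0.002  0.001 -1.   ] F [ 0.19  0.09 -0.19] op 0.0414 g 30.0 q [-0.54  0.11  1.78 -0.    1.25 -2.15]
wrist egg in tool mm [ 0.7 -0.5  2.7] pitch deg -0.2 5341 0.021
 red 428 mean [21.7 -0.6 -4.4] min [ 19.4  -8.6 -12.5] max [23.7  7.2  7.4]
side egg in tool mm [1.  1.  3.5] pitch deg -4.9 359 0.032
 red 34 mean [22.  -0.4 -3.4] min [ 19.3  -8.1 -11.5] max [24.8  7.3  7.3]
top egg in tool mm [ 0.9 -1.4  2.2] pitch deg 3.2 12 0.035
```

Request:
{"name": "carry_out", "arguments": {"xyz": [[-0.75,1,0],[-0.75,1.7,0],[-0.75,1.8,0],[-0.75,1.8,0],[-0.75,1.8,0],[-0.75,1.8,0],[-0.75,1.8,0],[-0.75,1.8,0],[-0.75,1.8,0],[-0.75,1.8,0],[-0.75,1.8,0],[-0.75,1.8,0]], "yaw": [-4,-6,-6.5,-6.5,-6.5,-6.5,-6.5,-6.5,-6.5,-6.5,-6.5,-6.5], "fingers": [3.8,3.8,3.8,3.8,3.8,3.8,3.8,3.8,3.8,3.8,3.8,3.8]}}

```text
t: 6.85
tcp_pos: [0.4197, -0.0089, 0.1699]
tcp_rot: [-1.872, -2.521, 0.001]
wrist_force: [0.3, -0.7, -1.2]
opening: 0.0417
grasp_force: 30.0
```

Request:
{"name": "carry_out", "arguments": {"xyz": [[0,1.8,0],[0,1.8,0],[0,1.8,0],[0,1.8,0],[0,1.8,0],[0,1.8,0],[0,1.8,0],[0,1.8,0],[0,1.8,0],[0,1.8,0],[0,1.8,0],[0,1.8,0]], "yaw": [-6.5,-6.5,-6.5,-6.5,-6.5,-6.5,-6.5,-6.5,-6.5,-6.5,-6.5,-6.5], "fingers": [3.8,3.8,3.8,3.8,3.8,3.8,3.8,3.8,3.8,3.8,3.8,3.8]}}

```text
t: 7.85
tcp_pos: [0.4201, 0.207, 0.1699]
tcp_rot: [3.043, 0.782, -0.002]
wrist_force: [-0.2, -0.7, -0.7]
opening: 0.0418
grasp_force: 30.0
```

```bash
python3 -c "
from h import *
st()"
```

```text
t 7.85 tcp [0.4201 0.207  0.1699] yaw_y -61.18 z [-0.001 -0.    -1.   ] F [-0.23 -0.73 -0.7 ] op 0.0418 g 29.99 q [ 0.29 -0.1   1.99 -0.    1.25  1.36]
```

Request:
{"name": "carry_out", "arguments": {"xyz": [[0,1.8,0],[0,1.6,0],[0,1.3,0],[0,0.9,0],[0,0.5,-1],[0,0,-2],[0,0,-2.5],[0,0,-2.3],[0,0,-1.3],[0,0,-0.5],[0,0,0],[0,0,0]], "yaw": [-6.5,-6.5,-6.3,-5.5,-4,0,0,0,0,0,0,0], "fingers": [3.8,3.8,3.8,3.8,3.8,3.8,3.8,3.8,3.8,3.8,3.8,3.8]}}

```text
t: 8.85
tcp_pos: [0.4208, 0.2672, 0.0748]
tcp_rot: [3.142, 0.009, -0.0]
wrist_force: [-0.0, 0.3, -0.4]
opening: 0.0414
grasp_force: 30.0
```

Run:
```python
from eggfit import *
st()
s=manip.state(); m,p,d=cam("side"); np.savez("s5.npz",p=p,d=d); K=np.array(m["intrinsics"])
cv2.imwrite("pics/s5.png",cv2.resize(p[120:240,120:280,::-1],(800,600),interpolation=cv2.INTER_CUBIC))
w,q,d=cam("wrist"); C=cloud(w,d);x,y,z=np.moveaxis(C,-1,0)
P=C[(d>0)&(z>.066)&(z<.077)&(np.hypot(x-.546,y-.268)<.085)&(np.hypot(x-.546,y-.268)>.065)]; print("rim pts",len(P))
if len(P)>20: print(P[:,0].min(),np.percentile(P[:,0],[1,5]),P[P[:,0].argmin()])
fit("wrist");fit("side"); st()
```

```text
t 8.85 tcp [0.4208 0.2672 0.0748] yaw_y -89.66 z [-0. -0. -1.] F [-0.03  0.29 -0.45] op 0.0414 g 30.0 q [ 0.41  0.1   1.99 -0.    1.05  1.97]
rim pts 7283
0.4711224138591552 [0.47219909 0.47381871] [0.47112241 0.26982004 0.0705609 ]
wrist egg in tool mm [-1.1  0.2  2.6] pitch deg -0.6 5308 0.017
 red 419 mean [19.9 -0.  -4.5] min [ 17.7  -7.8 -12.7] max [22.   8.   6.3]
side egg in tool mm [-0.4 -0.4  5.5] pitch deg 20.9 80 0.039
t 9.05 tcp [0.4215 0.2676 0.0758] yaw_y -89.67 z [ 0.002  0.001 -1.   ] F [ 0.12 -0.2   0.41] op 0.0419 g 30.0 q [0.41 0.1  1.99 0.   1.05 1.97]
```

View pics/s5.png

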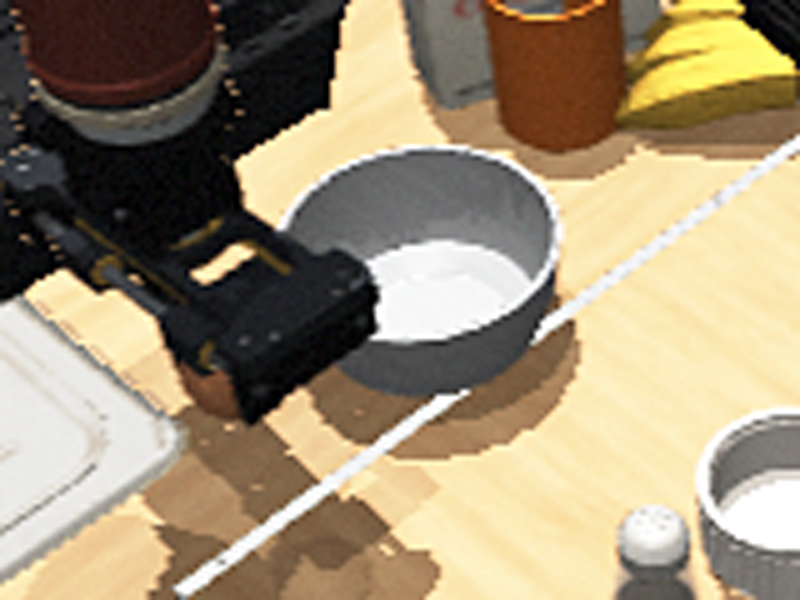

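The gripper and egg stand clear in front of the bowl at rim height, with the rim's near edge at about x=0.471. Approaching it slowly.

Request:
{"name": "carry_out", "arguments": {"xyz": [[0.5,0.1,-0.1],[0.8,0,0],[0.6,0,0],[0.3,0,0],[0.1,0,0],[0,0,0],[0,0,0]], "yaw": [0,0,0,0,0,0,0], "fingers": [3.8,3.8,3.8,3.8,3.8,3.8,3.8]}}

```text
t: 9.63
tcp_pos: [0.4434, 0.2681, 0.0733]
tcp_rot: [3.141, 0.009, -0.001]
wrist_force: [0.0, -0.3, -1.2]
opening: 0.0416
grasp_force: 30.0
```

Request:
{"name": "carry_out", "arguments": {"xyz": [[0.1,0,0],[0.1,0,0],[0.1,0,0],[0,0,0]], "yaw": [0,0,0,0], "fingers": [3.8,3.8,3.8,3.8]}}

```text
t: 9.97
tcp_pos: [0.4467, 0.2682, 0.0736]
tcp_rot: [-3.142, -0.009, -0.0]
wrist_force: [0.6, -0.2, -0.4]
opening: 0.0416
grasp_force: 30.0
```

Request:
{"name": "carry_out", "arguments": {"xyz": [[0.1,0,0],[0.05,0,0],[0,0,0]], "yaw": [0,0,0], "fingers": [3.8,3.8,3.8]}}

```text
t: 10.22
tcp_pos: [0.4482, 0.2682, 0.0736]
tcp_rot: [-3.142, -0.009, -0.0]
wrist_force: [-0.1, 0.2, -0.2]
opening: 0.0417
grasp_force: 30.0
```

Request:
{"name": "carry_out", "arguments": {"xyz": [[0.1,0,0],[0,0,0]], "yaw": [0,0], "fingers": [3.8,3.8]}}

```text
t: 10.38
tcp_pos: [0.4493, 0.2682, 0.0736]
tcp_rot: [-3.141, -0.009, -0.0]
wrist_force: [0.7, -0.1, -0.7]
opening: 0.0417
grasp_force: 30.0
```

Request:
{"name": "carry_out", "arguments": {"xyz": [[0.1,0,0],[0,0,0]], "yaw": [0,0], "fingers": [3.8,3.8]}}

```text
t: 10.55
tcp_pos: [0.4503, 0.2682, 0.0736]
tcp_rot: [-3.142, -0.009, -0.0]
wrist_force: [0.2, 0.1, -0.8]
opening: 0.0418
grasp_force: 30.0
```

Request:
{"name": "carry_out", "arguments": {"xyz": [[0.1,0,0],[0,0,0]], "yaw": [0,0], "fingers": [3.8,3.8]}}

```text
t: 10.72
tcp_pos: [0.4512, 0.2682, 0.0736]
tcp_rot: [-3.142, -0.009, -0.0]
wrist_force: [-0.6, 0.2, -0.9]
opening: 0.0415
grasp_force: 30.0
```

Request:
{"name": "carry_out", "arguments": {"xyz": [[0.05,0,0],[0,0,0]], "yaw": [0,0], "fingers": [3.8,3.8]}}

```text
t: 10.88
tcp_pos: [0.4516, 0.2682, 0.0735]
tcp_rot: [-3.142, -0.009, -0.0]
wrist_force: [-0.5, 0.4, -0.1]
opening: 0.0414
grasp_force: 30.0
```

Request:
{"name": "carry_out", "arguments": {"xyz": [[0.1,0,0],[0,0,0]], "yaw": [0,0], "fingers": [3.8,3.8]}}

```text
t: 11.05
tcp_pos: [0.4523, 0.2682, 0.0734]
tcp_rot: [3.141, 0.009, -0.001]
wrist_force: [-0.9, -0.4, -0.5]
opening: 0.0414
grasp_force: 30.0
```

Request:
{"name": "carry_out", "arguments": {"xyz": [[0.1,0,0],[0,0,0]], "yaw": [0,0], "fingers": [3.8,3.8]}}

```text
t: 11.22
tcp_pos: [0.4527, 0.2681, 0.0731]
tcp_rot: [3.141, 0.009, -0.003]
wrist_force: [-4.4, 0.1, 1.0]
opening: 0.0416
grasp_force: 30.0
```

Contact at 4.4 N is a gentle tap. I back off and turn the egg half round.

Request:
{"name": "carry_out", "arguments": {"xyz": [[-0.5,0,0],[-1,0,0],[-1.3,0,0],[-1,0,0],[-0.2,0,0],[0,0,0],[0,0,0],[0,0,0],[0,0,0],[0,0,0],[0,0,0],[0,0,0]], "yaw": [0,0,0,3,6,7,7,7,7,7,7,7], "fingers": [3.8,3.8,3.8,3.8,3.8,3.8,3.8,3.8,3.8,3.8,3.8,3.8]}}

```text
t: 12.22
tcp_pos: [0.4132, 0.2682, 0.0737]
tcp_rot: [2.738, 1.54, 0.001]
wrist_force: [0.2, -0.5, -0.9]
opening: 0.0414
grasp_force: 30.0
```

Request:
{"name": "carry_out", "arguments": {"xyz": [[0,0,0],[0,0,0],[0,0,0],[0,0,0],[0,0,0],[0,0,0],[0,0,0],[0,0,0],[0,0,0],[0,0,0],[0,0,0],[0,0,0]], "yaw": [7,7,7,7,7,7,7,7,7,7,7,7], "fingers": [3.8,3.8,3.8,3.8,3.8,3.8,3.8,3.8,3.8,3.8,3.8,3.8]}}

```text
t: 13.22
tcp_pos: [0.4132, 0.2682, 0.0737]
tcp_rot: [1.005, 2.976, 0.001]
wrist_force: [0.2, -0.0, -1.4]
opening: 0.0416
grasp_force: 30.0
```

Request:
{"name": "carry_out", "arguments": {"xyz": [[0,0,0],[0,0,0],[0,0,0],[0,0,0],[0,0,0],[0,0,0]], "yaw": [7,7,7,3,0,0], "fingers": [3.8,3.8,3.8,3.8,3.8,3.8]}}

```text
t: 13.72
tcp_pos: [0.4133, 0.2682, 0.0737]
tcp_rot: [0.376, 3.118, 0.0]
wrist_force: [0.1, 1.2, -0.9]
opening: 0.0414
grasp_force: 30.0
```

Run:
```python
from eggfit import *
st(); fit("wrist"); fit("side"); st()
```

```text
t 13.72 tcp [0.4133 0.2682 0.0737] yaw_y 76.23 z [ 0.001  0.    -1.   ] F [ 0.08  1.17 -0.92] op 0.0414 g 30.0 q [ 0.42  0.09  2.   -0.    1.05 -0.91]
wrist egg in tool mm [ 0.6 -0.8  2.7] pitch deg -0.1 5336 0.019
 red 437 mean [21.6 -0.8 -4.2] min [ 19.5  -8.9 -13.1] max [23.4  7.   8.8]
side egg in tool mm [0. 0. 1.] pitch deg 0.0 0 nan
t 13.82 tcp [0.4134 0.2682 0.0736] yaw_y 76.25 z [ 0.  0. -1.] F [-0.07  0.47 -0.13] op 0.0415 g 30.0 q [ 0.42  0.09  2.   -0.    1.05 -0.92]eggfit.py:15: RuntimeWarning: invalid value encountered in scalar divide
  print(n,"egg in tool mm",np.round(r.x[:3]*1e3,1),"pitch deg",round(np.degrees(r.x[3]),1),len(P),round(np.sqrt(2*r.cost/len(P)),3))
```

Request:
{"name": "carry_out", "arguments": {"xyz": [[0.4,0,0],[0.6,0,0],[0.8,0,0],[0.8,0,0],[0.4,0,0],[0.2,0,0],[0,0,0],[0,0,0]], "yaw": [6.8,5,2,0,0,0,0,0], "fingers": [3.8,3.8,3.8,3.8,3.8,3.8,3.8,3.8]}}

```text
t: 14.48
tcp_pos: [0.4453, 0.2681, 0.0734]
tcp_rot: [0.002, -3.141, 0.0]
wrist_force: [-1.1, 0.4, -1.1]
opening: 0.0414
grasp_force: 30.0
```

Request:
{"name": "carry_out", "arguments": {"xyz": [[0.1,0,0],[0.1,0,0],[0.1,0,0],[0,0,0]], "yaw": [0,0,0,0], "fingers": [3.8,3.8,3.8,3.8]}}

```text
t: 14.82
tcp_pos: [0.4487, 0.2682, 0.0737]
tcp_rot: [-0.004, 3.141, 0.0]
wrist_force: [0.1, 0.6, -1.1]
opening: 0.042
grasp_force: 30.0
```

Request:
{"name": "carry_out", "arguments": {"xyz": [[0.1,0,0],[0,0,0]], "yaw": [0,0], "fingers": [3.8,3.8]}}

```text
t: 14.98
tcp_pos: [0.4497, 0.2682, 0.0736]
tcp_rot: [-0.004, 3.141, 0.0]
wrist_force: [0.1, 0.5, -0.3]
opening: 0.0414
grasp_force: 30.0
```

Request:
{"name": "carry_out", "arguments": {"xyz": [[0.1,0,0],[0,0,0]], "yaw": [0,0], "fingers": [3.8,3.8]}}

```text
t: 15.15
tcp_pos: [0.4507, 0.2682, 0.0736]
tcp_rot: [-0.004, 3.141, 0.0]
wrist_force: [-0.2, -0.1, -0.5]
opening: 0.0415
grasp_force: 30.0
```

Request:
{"name": "carry_out", "arguments": {"xyz": [[0.1,0,0],[0,0,0]], "yaw": [0,0], "fingers": [3.8,3.8]}}

```text
t: 15.32
tcp_pos: [0.4517, 0.2682, 0.0736]
tcp_rot: [-0.004, 3.141, 0.0]
wrist_force: [0.8, 0.1, -1.5]
opening: 0.042
grasp_force: 30.0
```

Request:
{"name": "carry_out", "arguments": {"xyz": [[0.1,0,0],[0,0,0]], "yaw": [0,0], "fingers": [3.8,3.8]}}

```text
t: 15.48
tcp_pos: [0.4524, 0.2682, 0.0735]
tcp_rot: [0.004, -3.141, 0.0]
wrist_force: [-0.9, -0.7, 1.0]
opening: 0.0418
grasp_force: 30.0
```

Request:
{"name": "carry_out", "arguments": {"xyz": [[0.1,0,0],[0,0,0]], "yaw": [0,0], "fingers": [3.8,3.8]}}

```text
t: 15.65
tcp_pos: [0.4528, 0.2682, 0.0732]
tcp_rot: [0.004, -3.14, 0.0]
wrist_force: [-2.8, -0.5, 0.1]
opening: 0.0416
grasp_force: 30.0
```

Request:
{"name": "carry_out", "arguments": {"xyz": [[0.05,0,0],[0,0,0]], "yaw": [0,0], "fingers": [3.8,3.8]}}

```text
t: 15.82
tcp_pos: [0.4529, 0.2681, 0.073]
tcp_rot: [0.004, -3.139, 0.001]
wrist_force: [-4.6, 0.9, 1.8]
opening: 0.0414
grasp_force: 30.0
```

Second tap at 4.6 N. Retreating, rising and moving toward the ramekin.

Request:
{"name": "carry_out", "arguments": {"xyz": [[-0.5,0,0],[-1,0,0],[-1.5,0,0],[-1,0,1],[0,0,2],[0,0,2.5],[0,0,2.5],[0,0,2.5],[0,0,1.5],[0,0,0.7],[0,0,0],[0,0,0]], "yaw": [0,0,0,0,0,0,0,0,0,0,0,0], "fingers": [3.8,3.8,3.8,3.8,3.8,3.8,3.8,3.8,3.8,3.8,3.8,3.8]}}

```text
t: 16.82
tcp_pos: [0.4137, 0.2681, 0.2001]
tcp_rot: [-0.004, 3.141, -0.0]
wrist_force: [-0.4, -0.9, -0.8]
opening: 0.0415
grasp_force: 30.0
```

Request:
{"name": "carry_out", "arguments": {"xyz": [[0.7,-1,0],[1.4,-2,0],[1.8,-2.7,0],[1.8,-2.7,0],[1.8,-2.7,0],[1.8,-2.7,0],[1.8,-2.7,0],[1.8,-2.7,0],[1.4,-2,0],[0.9,-1.6,0],[0.5,-1,0],[0,0,0]], "yaw": [0,0,0,0,0,0,0,0,0,0,0,0], "fingers": [3.8,3.8,3.8,3.8,3.8,3.8,3.8,3.8,3.8,3.8,3.8,3.8]}}

```text
t: 17.82
tcp_pos: [0.571, 0.0276, 0.1988]
tcp_rot: [-0.0, -3.139, 0.001]
wrist_force: [-0.3, 0.7, -1.4]
opening: 0.0418
grasp_force: 30.0
```

Run:
```python
from eggfit import *
st(); s=manip.state()
m,p,d=cam("wrist"); C=cloud(m,d); x,y,z=np.moveaxis(C,-1,0)
def circ(P,n):
    if len(P)<20: print(n,len(P)); return
    A=np.c_[2*P[:,:2],np.ones(len(P))]; t=np.linalg.lstsq(A,(P[:,:2]**2).sum(1),rcond=None)[0]; c,r=cv2.minEnclosingCircle(P[:,:2].astype(np.float32))
    print(n,len(P),np.round(t[:2],4),round(np.sqrt(t[2]+t[:2]@t[:2]),4),"enc",np.round(c,4),round(r,4))
circ(C[(d>0)&(z>.043)&(z<.052)&(np.hypot(x-.571,y-.029)<.055)&(np.hypot(x-.571,y-.029)>.035)],"ram wrist")
fit("wrist"); fit("side"); st()
```

```text
t 17.82 tcp [0.571  0.0276 0.1988] yaw_y 89.98 z [-0.002 -0.001 -1.   ] F [-0.33  0.73 -1.36] op 0.0418 g 30.0 q [-0.09  0.13  1.71 -0.    1.31 -1.66]
ram wrist 1560 [0.5711 0.0286] 0.0426 enc [0.5716 0.0286] 0.0455
wrist egg in tool mm [ 0.7 -0.5  2.7] pitch deg -0.1 5342 0.025
 red 49 mean [20.7  0.5 -8.9] min [ 19.8  -8.1 -12.9] max [22.4  7.1 -1. ]
side egg in tool mm [1.2 1.  3.9] pitch deg -6.9 237 0.041
 red 25 mean [22.2 -2.1 -3.9] min [ 20.4  -9.  -12. ] max [24.2  7.3  4.5]
t 17.97 tcp [0.5702 0.0308 0.1997] yaw_y 90.15 z [-0.002  0.001 -1.   ] F [-0.37 -0.33 -0.74] op 0.0416 g 30.0 q [-0.08  0.12  1.71  0.    1.31 -1.66]
```

The wrist camera confirms the ramekin at (0.571,0.029). Lowering over it.

Request:
{"name": "carry_out", "arguments": {"xyz": [[0,0,-0.8],[0,0,-1.5],[0,0,-2],[0,0,-2],[0,0,-1.7],[0,0,-1.2],[0,0,-0.9],[0,0,-0.5],[0,0,0],[0,0,0],[0,0,0],[0,0,0]], "yaw": [0,0,0,0,0,0,0,0,0,0,0,0], "fingers": [3.8,3.8,3.8,3.8,3.8,3.8,3.8,3.8,3.8,3.8,3.8,3.8]}}

```text
t: 18.97
tcp_pos: [0.5719, 0.0301, 0.0957]
tcp_rot: [-0.004, 3.14, -0.0]
wrist_force: [-0.4, -0.6, 0.3]
opening: 0.0415
grasp_force: 30.0
```

Run:
```python
from eggfit import *
st(); fit("wrist")
m,p,d=cam("side"); a=cv2.resize(p[150:270,200:360,::-1],(560,420),interpolation=cv2.INTER_CUBIC); cv2.imwrite("pics/fin.png",a)
st()
```

```text
t 18.97 tcp [0.5719 0.0301 0.0957] yaw_y 90.13 z [ 0.002 -0.    -1.   ] F [-0.45 -0.56  0.28] op 0.0415 g 30.0 q [-0.09  0.24  1.79  0.    1.12 -1.66]
wrist egg in tool mm [ 0.8 -0.5  2.7] pitch deg 0.3 5333 0.025
 red 180 mean [21.3 -0.8 -6.8] min [ 19.6  -8.6 -12.9] max [23.4  7.1  5.4]
t 19.07 tcp [0.5717 0.0301 0.0954] yaw_y 90.13 z [ 0.001 -0.    -1.   ] F [-0.22  0.7  -0.58] op 0.0413 g 30.0 q [-0.09  0.24  1.79  0.    1.12 -1.66]
```

View pics/fin.png

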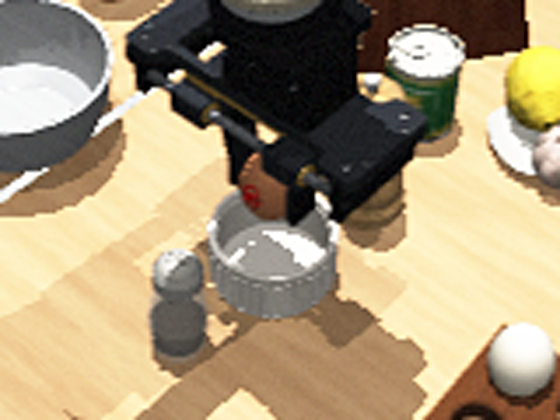

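The egg hangs upright above the ramekin at (272,190), with the salt, mill and white egg untouched. A final trim, then a hold.

Request:
{"name": "carry_out", "arguments": {"xyz": [[0,-0.1,-0.2],[0,0,0],[0,0,0],[0,0,0],[0,0,0],[0,0,0],[0,0,0],[0,0,0],[0,0,0],[0,0,0]], "yaw": [0,0,0,0,0,0,0,0,0,0], "fingers": [3.8,3.8,3.8,3.8,3.8,3.8,3.8,3.8,3.8,3.8]}}

```text
t: 19.9
tcp_pos: [0.5711, 0.0292, 0.0925]
tcp_rot: [-0.004, 3.142, -0.0]
wrist_force: [-0.6, -0.8, -0.4]
opening: 0.0418
grasp_force: 30.0
```

```bash
python3 -c "
from h import *
st(); print(manip.job_done())"
```

```text
t 19.9 tcp [0.5711 0.0292 0.0925] yaw_y 90.14 z [ 0. -0. -1.] F [-0.64 -0.79 -0.42] op 0.0418 g 30.0 q [-0.09  0.24  1.79 -0.    1.11 -1.66]
the job is handed in; nothing more can be done
None
```

I tapped the stamped egg's stamped side, then its opposite side, on the near outside of the bowl's rim at about 4.5 N each, and handed the job in at 19.9 s with the egg held upright, point down, about 15 mm over the ramekin's middle.

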